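# Take the bore of a vanity jar with a spring gauge

## Task

Take the size of the mouth of the glass jar in the vanity case with the spring bore gauge: pinch its orange pads, lower it gently into the mouth until its flange rests on the rim, and let go so that both tips spring out against the glass. Then push the red lock cap down just until it firms up, not so hard that it draws the tips in off the glass, and take your hand off. Withdraw the gauge and stand it back on its round wooden stand with the size still locked, let go, and leave the comb, jar cap and tweezer alone.

Things in the scene. Friction and masses are not known exactly. Their poses are not given: they have to be found in the camera images.
- gauge: Spring bore gauge, 0.21 kg, upright on its stand at the start. Origin: centre of the underside of its aluminium flange (disc 52 mm diameter, 6 mm thick, which rests on stand or jar rim). z up along its 11 mm stem; y is the line along which its two coupled jaws slide apart. Each jaw has an orange pad above the flange and a brass tip below it.
- gauge_pads (a point): On the gauge's axis at mid height of the two upright orange pads, 36 mm above its origin. Pads: 24 mm wide along x, 5 mm thick, from 20 to 51 mm above the origin, outer faces at y = +-(23 mm + jaw joint): 56 mm apart when fully out, 46 mm pinched in. Nothing lies outside the pads. The red lock cap above them (50 to 76 mm) stays within 19 mm of the axis.
- gauge_tips (a point): On the axis at the lower end of the two brass tips, 22 mm below the gauge's origin. The tips are rounded, 8 mm thick, outer faces at y = +-(14 mm + jaw joint). A spring pushes each jaw out with 2.7 to 3.6 N; pinching the pads draws the tips in.
- jaw (a joint): How far each jaw stands out from fully pinched, m: 0 = pinched in (tips 28 mm across), 0.005 = fully out (38 mm across). Both jaws move alike. Tips against the glass of the 32 mm mouth read about 0.0022.
- lock_top (a point): Centre of the flat top of the red lock cap, 28 mm diameter, the highest part; 75 to 76 mm above the gauge's origin at the start, 7 mm travel. Pushed, the cap slides stiffly (8 N, a little more if fast) and stays where left. About 4 mm down its cheeks meet the jaws and it firms up, some 15 N more per mm: about 15 N locks well, under 11 N is loose, over 25 N draws the tips in off the glass.
- lock_cheeks (a point): On the axis under the lock cap, amid its sloping 45 degree cheeks, 12 mm below the cap's top. The cheeks stop the jaws from springing out farther, but never from being pinched in, so a locked gauge may be taken by its pads: let go, it springs back to the locked size. Pulling the cap up frees the jaws.
- jar_mouth (a point): Centre of the mouth of the open glass jar, at the height of its flat rim, z up. Bore 32 mm diameter (16 flats), straight, 40 mm deep; outside 58 mm diameter, rim 46 mm above the jar's foot. The jar is held fast in the vanity case.
- stand_top (a point): Centre of the hole of the round wooden gauge stand, at the height of its flat top, z up. Hole 43 mm diameter, 32 mm deep, outside 66 mm diameter, top 34 mm above its foot. Fixed in the vanity case.
- case: Blue plastic vanity case, 250 x 410 mm, walls 36 mm high, fixed; origin under the centre of its tray part. Its lid with the mirror lies folded back flat on its +x side. A 60 x 64 mm white tray of hair clips (top 27 mm high) stands in it at x 45 mm, y 0.
- comb: Grey comb 150 x 22 x 5 mm, lying loose in the case along the side nearest the robot; origin under its centre. Leave alone.
- jar_cap: Metal twist cap of the jar, 60 mm diameter, 16 mm high, lying loose in the case between jar and stand; origin under its centre. Leave alone.
- tweezer: Steel tweezer, 90 mm long, 6 mm high, lying loose in the case near the mirror; origin under its centre. Leave alone.
- jar: The glass jar itself (see its mouth); origin under the centre of its foot, 46 mm below the rim. It is fragile: never load it with more than 40 N, the gauge's load included. Fingers whose pads swing down as they close drag the gauge down on the rim by grip friction, so pinch lightly there (about 20 N is plenty).
- stand: The wooden gauge stand itself; origin under the centre of its foot, 34 mm below its top.

How it is judged:
On the way, in this order (a step that is already met when the one before it is completed fails the run):
1. the gauge, pinched in, is down in the jar's mouth with its flange on the rim and its lock still up (horizontal distance between gauge and jar_mouth below 0.004 m and z of gauge in the frame of jar_mouth between -0.004 and 0.0025 m and angle between gauge's own z axis and vertical below 0.06 rad and value of joint jaw below 0.0013 m and z of lock_top in the frame of gauge above 0.0735 m), for 0.1 s.
2. the gauge is let go in the mouth and its tips have sprung out against the glass, lock still up (horizontal distance between gauge and jar_mouth below 0.004 m and z of gauge in the frame of jar_mouth between -0.004 and 0.0025 m and angle between gauge's own z axis and vertical below 0.06 rad and contact force between the fingers and gauge below 0.3 N and value of joint jaw between 0.0018 and 0.00275 m and z of lock_top in the frame of gauge above 0.0735 m), for 0.2 s.
3. the lock cap is pushed down until it firms up, with the tips still at the size of the mouth, and let go (horizontal distance between gauge and jar_mouth below 0.004 m and z of gauge in the frame of jar_mouth between -0.004 and 0.0025 m and angle between gauge's own z axis and vertical below 0.06 rad and contact force between the fingers and gauge below 0.3 N and value of joint jaw between 0.0018 and 0.00275 m and z of lock_top in the frame of gauge below 0.0722 m), for 0.2 s.
At the end, for the whole second after the job is handed in: The gauge rests upright on its stand (flange within 3 mm of the top, centred within 6 mm, tilt under 0.06 rad), let go and still, its lock cap's top under 72.2 mm above its origin and its jaw joint locked at 1.8 to 2.75 mm, the size of the mouth (horizontal distance between gauge and stand_top below 0.006 m and z of gauge in the frame of stand_top between -0.004 and 0.003 m and angle between gauge's own z axis and vertical below 0.06 rad and linear speed of gauge below 0.02 m/s and contact force between the fingers and gauge below 0.3 N and value of joint jaw between 0.0018 and 0.00275 m and z of lock_top in the frame of gauge below 0.0722 m); the robot touches nothing.
It fails at once if the glass jar is loaded with more than 40 N (contact force between anything else and jar above 40 N).
It fails at once if the comb is moved by more than 15 mm (distance of comb from where it was at the start of the episode above 0.015 m).
It fails at once if the jar cap is moved by more than 15 mm (distance of jar_cap from where it was at the start of the episode above 0.015 m).
It fails at once if the tweezer is moved by more than 15 mm (distance of tweezer from where it was at the start of the episode above 0.015 m).
It also fails if it takes over 64 s, if anything falls off the work surface, if the arm or the gripper's body presses on something with over 40 N, if the wrist force passes 120 N, or if a joint passes its speed limit or range.

## Robot

A 7-joint arm with a two-finger parallel gripper is mounted at the origin on the work surface. World frame = base frame: x ahead of the robot, y to its left, z up, the work surface at z = 0. Lengths are in m, angles in rad, forces in N, time in s.
With the tool pointing down it reaches from about 0.4 to 0.875 m from the base axis. Payload 4.4 kg.
Tool frame: the origin (TCP) lies midway between the tips of the shut fingers; the grasp point (between the pads) lies 19 mm behind it; z points along the fingers, x is the direction in which the jaws open and shut, and the axes are right-handed (so a half turn about z gives the same grasp; the last joint's range is limited). The gripper opens to 85 mm and grips with 20 to 120 N. Pads are 22 mm wide; open, the fingers measure 114 mm over their backs; the gripper's body (76 mm by 85 mm) begins 54 mm behind the grasp point. The pads swing forward as they close: fully open they stand 13 mm farther back than shut.
Start: joints at [-1.243, 0.628, 0.038, 1.517, -0.027, 0.996, -0.02], TCP at [0.249, 0.6, 0.231] pointing down, gripper open.
Joint ranges: [-3.06, 3.06], [-0.37, 2.12], [-1.25, 1.32], [0.18, 2.47], [-1.1, 4.24], [0.23, 1.98], [-2.94, 2.94]. Speed limits (rad/s): [2.57, 2.57, 3.14, 3.14, 3.14, 3.14, 3.14].

## Interface

Orientations are given as [roll, pitch, yaw] about the fixed x, y, z axes, in that order (R = Rz(yaw) Ry(pitch) Rx(roll)).
In Python, from cell import r gives the robot as it stands.
- The arm moves only by the tool apply_moves, never from a script. Its argument "steps" is a list of rows, each a list of 7 numbers: the turn, a rotation vector about the tool's x, y, z in degrees, then the shift along the tool's x, y, z in m, then the finger opening in m, from 0 to 0.0854. In form: [[ax, ay, az, dx, dy, dz, claw], ...]. A call has exactly 8 rows; each row is the pose to reach, as a shift and turn from the pose commanded when the call began, along the tool's axes at that moment; what a row does not reach only later rows make up. A row lasts 1/10 s, in which the tool goes at most 50 mm and 8.59 degrees, less where a joint would pass 70% of its speed; a pose out of reach is approached as far as the arm can. A call with a gripper value outside its range is refused whole. The fingers move at their own pace and stop on an object; the grip force is fixed at half the most. Time passes only in rows, so rows that repeat a pose let the fingers close, or fill a call up. It gives the time, the measured TCP pose, the force and the opening at its end, in the units of the state.
- r.sense(): the state, without advancing time (a new reading comes with each control period).
- r.capture(name): name is "scene" or "top"; returns (picture, depth): 400x640x3 uint8, red, green, blue; 400x640 float32, m along the optical axis (not along the pixel's ray), 0 where there is no reading.
- r.camera_model(name): a dict with "mtx" (3x3 intrinsics, pixels), "world_to_cam" (4x4, takes a point from world to camera coordinates). Camera axes: x right, y up, looking along -z (the intrinsics and any distortion apply to the point x, -y, -z); pixel columns grow to the right and rows downward; lengths in m; the calibration is good to about 2 mm. A picture is of the moment at which its call begins. camera_model takes no time and is no camera call.
- r.sign_off(): hands the job in, once; it reports no verdict.
The state is a dict: "time": time; "qpos": joint angles; "joint_velocities": joint speeds; "joint_torque": joint torques, N m; "ee_pos": TCP position; "ee_rot": TCP orientation; "ft_force": force on the tool from outside, world axes, zero at the start; "ft_torque": the same for the moment, N m; "grip_width": finger opening in m.
Only numpy, scipy, OpenCV 4.12 (cv2) and the standard library are available. Lean on these libraries where they do the work, as an engineer would, in place of code of your own. Each camera call takes 0.05 s, during which the arm holds its last target. There are 200 camera calls.

## Working session

There is one attempt and no reset: what is moved stays moved. The work goes in short steps, Python scripts to look and compute and a tool call to move; the robot and the scene stay as the last step left them, time stands still between calls to the robot, and variables do not carry over. Pictures are saved under pics/ and viewed, about 8 in all and at most 12, crops included, and the job is handed in when it is done.

Besides the shell and the picture viewer there is one more tool, called after "Request:" as name([rows], argument=value, ...), one row to a line, values as JSON. apply_moves: Moves the arm, as the interface text tells. Its arguments: {"type":"object","properties":{"steps":{"type":"array","items":{"type":"array","items":{"type":"number"}}}},"required":["steps"]}

```bash
ls; mkdir -p pics
python3 - <<'E'
from cell import r
import cv2,numpy as np
s=r.sense();print(s)
for n in("scene","top"):
    p,d=r.capture(n);cv2.imwrite(f"pics/{n}0.png",p[:,:,::-1]);np.save(f"{n}_d.npy",d)
    m=r.camera_model(n);print(n,m['mtx'],m['world_to_cam'],{k:v for k,v in m.items() if k not in('mtx','world_to_cam')})
E
```

```text
pics
{'time': 0.0, 'qpos': array([-1.24279847,  0.62931849,  0.03842635,  1.51838092, -0.02701934,
        0.99628213, -0.02001072]), 'joint_velocities': array([ 0.00036532,  0.00086247, -0.00090511,  0.0005787 ,  0.00176819,
       -0.00085305,  0.00057302]), 'joint_torque': array([ 5.56720825e-04, -5.63393605e+01,  1.22668114e+00, -1.93439251e+01,
        1.11319392e-02,  1.07911817e-02, -1.34609092e-06]), 'ee_pos': array([0.24912401, 0.59968826, 0.23040257]), 'ee_rot': array([-3.14159076e+00,  1.87169396e-03,  1.17698955e+00]), 'ft_force': array([-0.62727884,  0.86180126,  1.38803347]), 'ft_torque': array([-0.04466938, -0.0078395 , -0.02646868]), 'grip_width': 0.0852364558134417}
scene [[394.65664551   0.         313.56946552]
 [  0.         394.65664551 194.86907741]
 [  0.           0.           1.        ]] [[-0.07486822  0.99712416  0.01175407  0.00662823]
 [-0.54737023 -0.05094578  0.83533847  0.24048968]
 [ 0.83353499  0.05610648  0.5496103  -1.20149029]
 [ 0.          0.          0.          1.        ]] {}
top [[423.2360923    0.         324.03715611]
 [  0.         423.2360923  201.6553554 ]
 [  0.           0.           1.        ]] [[ 6.63903946e-02 -9.97793357e-01 -8.56285966e-04 -1.06373426e-02]
 [ 9.77661467e-01  6.48793058e-02  1.99921816e-01 -5.90419207e-01]
 [-1.99425105e-01 -1.41100460e-02  9.79811479e-01 -6.34672627e-01]
 [ 0.00000000e+00  0.00000000e+00  0.00000000e+00  1.00000000e+00]] {}
```

View pics/top0.png

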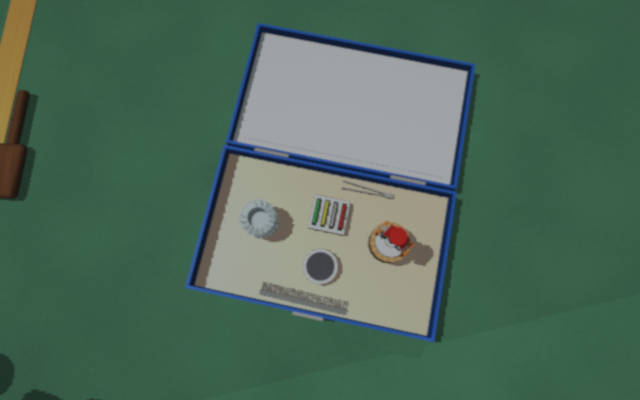

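View pics/scene0.png

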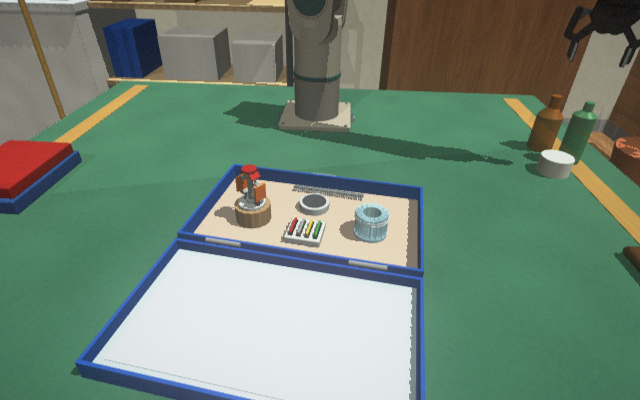

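The top view shows the jar at (260,218), stand with gauge at (390,242), red cap at (398,237), jar cap at (321,266), comb at (305,298) and tweezer at (370,188). In the scene view, the gauge is at (250,195) and the jar at (371,222).

```bash
cat > h.py <<'E'
import numpy as np,cv2
from cell import r
def cloud(n,d):
    m=r.camera_model(n);K=m['mtx'];T=np.linalg.inv(m['world_to_cam'])
    v,u=np.mgrid[:400,:640]
    c=np.stack([(u-K[0,2])/K[0,0]*d,-(v-K[1,2])/K[1,1]*d,-d],-1)
    return c@T[:3,:3].T+T[:3,3]
def ray(n,u,v,z):
    m=r.camera_model(n);K=m['mtx'];T=np.linalg.inv(m['world_to_cam'])
    w=T[:3,:3]@np.array([(u-K[0,2])/K[0,0],-(v-K[1,2])/K[1,1],-1]);o=T[:3,3]
    return o+w*(z-o[2])/w[2]
def proj(n,p):
    m=r.camera_model(n);c=m['world_to_cam'][:3,:3]@p+m['world_to_cam'][:3,3]
    q=m['mtx']@np.array([c[0],-c[1],-c[2]]);return q[:2]/q[2]
E
python3 - <<'E'
from h import *
for n,rois in(("top",{'jar':(235,195,285,245),'g':(362,212,420,270)}),("scene",{'jar':(350,198,394,245),'g':(230,160,275,228)})):
    im=cv2.imread(f"pics/{n}0.png");d=np.load(f"{n}_d.npy");P=cloud(n,d)
    h=cv2.cvtColor(im,cv2.COLOR_BGR2HSV)
    for k,(a,b,c,e) in rois.items():
        p=P[b:e,a:c].reshape(-1,3);z=p[:,2];ok=d[b:e,a:c].ravel()>0
        print(n,k,'valid',ok.mean(),'z hist',np.histogram(z[ok],np.arange(-.01,.15,.01))[0])
        hh=h[b:e,a:c].reshape(-1,3)
        if k=='g':
            red=((hh[:,0]<5)|(hh[:,0]>174))&(hh[:,1]>180)&(hh[:,2]>90)&ok
            org=(hh[:,0]>=5)&(hh[:,0]<16)&(hh[:,1]>170)&(hh[:,2]>90)&ok
            for nm,m in(('red',red),('org',org)):
                print(nm,m.sum(),np.histogram(z[m],np.arange(0,.15,.01))[0])
            t=red&(z>np.percentile(z[red],90)-.006);q=p[t];print('captop',len(q),q.mean(0),q.min(0),q.max(0))
        out=cv2.resize(im[b:e,a:c],None,fx=7,fy=7,interpolation=cv2.INTER_CUBIC)
        cv2.imwrite(f"pics/c_{n}_{k}.png",out)
a=[cv2.copyMakeBorder(x,0,480-x.shape[0],0,0,0) if x.shape[0]<480 else x[:480] for x in(cv2.imread('pics/c_top_g.png'),cv2.imread('pics/c_scene_g.png'))]
cv2.imwrite('pics/crop1.png',np.hstack(a)[:, :800])
E
```

```text
top jar valid 0.9956 z hist [   0 1309  250   65   34  140  691    0    0    0    0    0    0    0
    0]
top g valid 0.9949464922711059 z hist [   0 1967   37   32  142  533   64   32   13   23  123  103  278    0
    0]
red 290 [  0   0   0   0   0   0   0   0   0   0  44 246   0   0]
org 20 [ 0  0  0  0  0  0  0  1  5 12  0  2  0  0]
captop 245 [ 0.53399975 -0.0846041   0.11629489] [ 0.52177962 -0.09834638  0.112423  ] [ 0.54700364 -0.07170337  0.11896862]
scene jar valid 0.996615087040619 z hist [  0 930 156 148 187 266 374   0   0   0   0   0   0   0   0]
scene g valid 0.9957516339869281 z hist [183 885 252 263 377 300  99 129 136 135  80  79 129   0   0]
red 54 [ 0  0  0  0  0  0  0  0  0  0  1 53  0  0]
org 6 [0 0 0 0 0 0 1 3 1 1 0 0 0 0]
captop 53 [ 0.53612168 -0.08166245  0.11516361] [ 0.52438097 -0.09431545  0.11412611] [ 0.54531273 -0.07088431  0.11625888]
```

View pics/crop1.png

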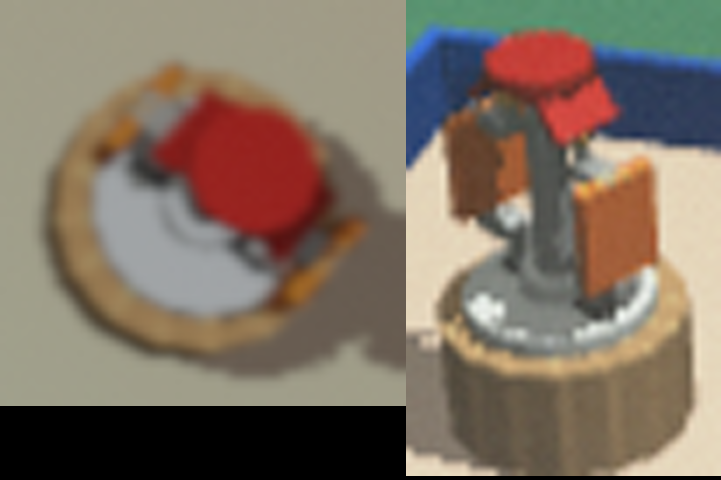

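The crops show the pads as an orange pair, centred in the top image near (382,228) and (408,249). The cap top is about 0.1155 m high. Next I fit circles to the rim and stand.

Run:
```python
from h import *
def kasa(q):
    A=np.c_[2*q,np.ones(len(q))];s=np.linalg.lstsq(A,(q**2).sum(1),rcond=None)[0];return s[:2],np.sqrt(s[2]+s[:2]@s[:2])
def enc(p):
    c,rad=cv2.minEnclosingCircle((p[:,:2]*1000).astype(np.float32));return np.round(c,1),round(rad,1)
for n,rois in(("top",{'jar':(235,195,285,245),'g':(362,212,420,270)}),("scene",{'jar':(350,198,394,245),'g':(230,160,275,228)})):
    d=np.load(f"{n}_d.npy");P=cloud(n,d)
    for k,(a,b,c,e) in rois.items():
        p=P[b:e,a:c].reshape(-1,3);p=p[d[b:e,a:c].ravel()>0]
        lo,hi=(.0475,.056) if k=='jar' else (.0355,.050)
        q=p[(p[:,2]>lo)&(p[:,2]<hi)]
        print(n,k,len(q),'z med',np.median(q[:,2]),'bbox',q[:,:2].min(0),q[:,:2].max(0),'enc',enc(q),'mean',q.mean(0))
    f=P[250:270,:,:] if n=='top' else None
d=np.load("top_d.npy");P=cloud("top",d);print('floor',np.median(P[240:270,270:295,2]))
# image contours, rays on plane
im=cv2.imread("pics/top0.png");h=cv2.cvtColor(im,cv2.COLOR_BGR2HSV)
out=cv2.resize(im[195:245,235:285],None,fx=8,fy=8,interpolation=cv2.INTER_CUBIC)
o2=cv2.resize(cv2.imread("pics/scene0.png")[198:248,346:396],None,fx=8,fy=8,interpolation=cv2.INTER_CUBIC)
cv2.imwrite("pics/jar.png",np.hstack([out,o2]))
c=lambda x,y:np.array([362+(x+.5)/7-.5,212+(y+.5)/7-.5])
for zz in(.091,):
    A=[ray("top",*c(*t),zz) for t in((175,70),(105,155),(362,228),(285,300))]
    print(np.round(A,4)); m1=(A[0]+A[1])/2;m2=(A[2]+A[3])/2
    print('mid',(m1+m2)/2,'sep',np.linalg.norm(m1-m2),'y-axis yaw',np.degrees(np.arctan2(*(m2-m1)[[1,0]])),[np.degrees(np.arctan2(*(A[i+1]-A[i])[[1,0]])) for i in(0,2)])
```

```text
top jar 774 z med 0.052340909343636055 bbox [0.52859789 0.10587038] [0.58991097 0.16629952] enc (array([559.4, 136.2]), 31.1) mean [0.55839115 0.13583697 0.05216412]
top g 661 z med 0.04263391608227518 bbox [ 0.50151504 -0.11775355] [ 0.56703479 -0.05161356] enc (array([534.7, -84.5]), 33.6) mean [ 0.52668079 -0.07647068  0.04341495]
scene jar 462 z med 0.051298799578222615 bbox [0.53056889 0.1085794 ] [0.59146117 0.16701258] enc (array([560.7, 138.4]), 30.9) mean [0.56301924 0.13780789 0.0509598 ]
scene g 510 z med 0.04059257399044225 bbox [ 0.38217191 -0.15948155] [ 0.56814608 -0.04929248] enc (array([ 473.9, -111.4]), 100.2) mean [ 0.53888127 -0.08356075  0.04188307]
floor 0.006731396228428332
[[ 0.5584 -0.0707  0.091 ]
 [ 0.5385 -0.056   0.091 ]
 [ 0.5262 -0.1129  0.091 ]
 [ 0.5093 -0.0965  0.091 ]]
mid [ 0.53310893 -0.08402163  0.091     ] sep 0.05146775041607002 y-axis yaw -126.62197738190616 [np.float64(143.63638382801548), np.float64(135.78694075695637)]
```

View pics/jar.png

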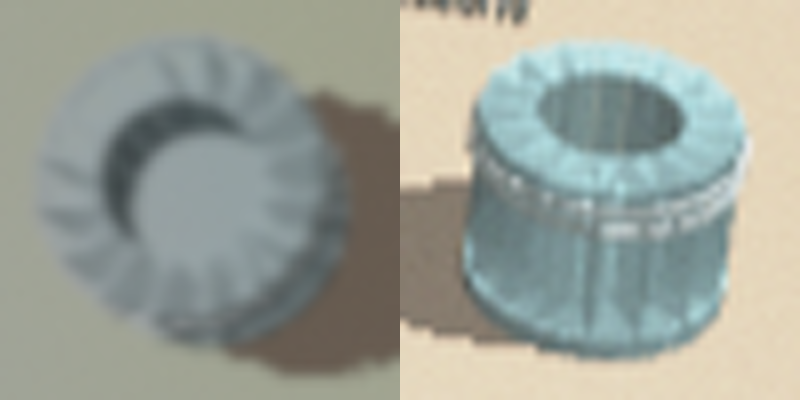

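The jar has its rim at z≈0.052 and sits near (0.560, 0.137). The gauge and stand are near (0.535, -0.083). Both cameras agree on their separation, (24.7, 220.5) mm, and differ by a common shift of about 2 mm. I'll move over the gauge.

```bash
cat >> h.py <<'E'
from scipy.spatial.transform import Rotation as Ro
def rel(p,yaw,s=None):
    "tool-frame turn (deg) and shift to reach world p, tool down, yaw deg"
    s=s or r.sense();R=Ro.from_euler('xyz',s['ee_rot']);Rt=Ro.from_euler('xyz',[180,0,yaw],degrees=True)
    print('t',round(s['time'],2),'ee',np.round(s['ee_pos'],4),np.round(np.degrees(s['ee_rot']),2),'f',np.round(s['ft_force'],1),'w',round(s['grip_width'],4))
    print('turn',np.round((R.inv()*Rt).as_rotvec(degrees=True),2),'shift',np.round(R.inv().apply(np.array(p)-s['ee_pos']),4))
E
python3 -c "
from h import *
rel([.45,.25,.231],52)"
```

```text
t 0.1 ee [0.2492 0.5998 0.2305] [-1.800e+02  1.000e-01  6.743e+01] f [0.1 0.  0.5] w 0.0854
turn [1.000e-02 9.000e-02 1.543e+01] shift [-2.459e-01  3.197e-01 -1.000e-04]
```

Request:
apply_moves([
  [0,0,2,-0.03,0.039,0,0.0854],
  [0,0,4,-0.06,0.078,0,0.0854],
  [0,0,6,-0.09,0.117,0,0.0854],
  [0,0,8,-0.12,0.156,0,0.0854],
  [0,0,10,-0.15,0.195,0,0.0854],
  [0,0,12,-0.18,0.234,0,0.0854],
  [0,0,14,-0.21,0.273,0,0.0854],
  [0,0,15.4,-0.24,0.312,0,0.0854],
])

```text
time: 0.9
ee_pos: [0.4459, 0.257, 0.2312]
ee_rot: [-3.141, 0.0, 0.907]
ft_force: [0.9, 0.5, -0.8]
grip_width: 0.0854
```

```bash
python3 -c "
from h import *
rel([.5353,-.0833,.19],52)"
```

```text
t 0.9 ee [0.4459 0.257  0.2312] [-1.7999e+02  2.0000e-02  5.1980e+01] f [ 0.9  0.5 -0.8] w 0.0854
turn [-0.01  0.02 -0.02] shift [-0.213   0.2801  0.0412]
```

Request:
apply_moves([
  [0,0,0,-0.03,0.04,0.006,0.0854],
  [0,0,0,-0.06,0.079,0.012,0.0854],
  [0,0,0,-0.09,0.118,0.018,0.0854],
  [0,0,0,-0.12,0.158,0.024,0.0854],
  [0,0,0,-0.15,0.197,0.03,0.0854],
  [0,0,0,-0.18,0.237,0.036,0.0854],
  [0,0,0,-0.213,0.28,0.041,0.0854],
  [0,0,0,-0.213,0.28,0.041,0.0854],
])

```text
time: 1.7
ee_pos: [0.5354, -0.09, 0.1897]
ee_rot: [3.138, 0.004, 0.897]
ft_force: [0.1, -0.8, 0.6]
grip_width: 0.0854
```

Run:
```python
from h import *
p,d=r.capture("scene");np.save("s1d.npy",d);cv2.imwrite("pics/s1full.png",p[:,:,::-1])
rel([.5353,-.0833,.053],52)
print('tcp px',proj("scene",r.sense()['ee_pos']),'cap px',proj("scene",np.array([.5353,-.0833,.1155])))
cv2.imwrite("pics/s1.png",cv2.resize(p[60:240,180:340,::-1],None,fx=3.3,fy=3.3,interpolation=cv2.INTER_CUBIC))
```

```text
t 1.75 ee [ 0.535  -0.0868  0.1897] [1.7994e+02 1.3000e-01 5.1570e+01] f [0.9 0.4 0.6] w 0.0853
turn [ 0.06  0.13 -0.43] shift [ 0.0032 -0.0021  0.1366]
tcp px [242.77306501 128.41857351] cap px [248.32063081 167.55289973]
```

View pics/s1.png

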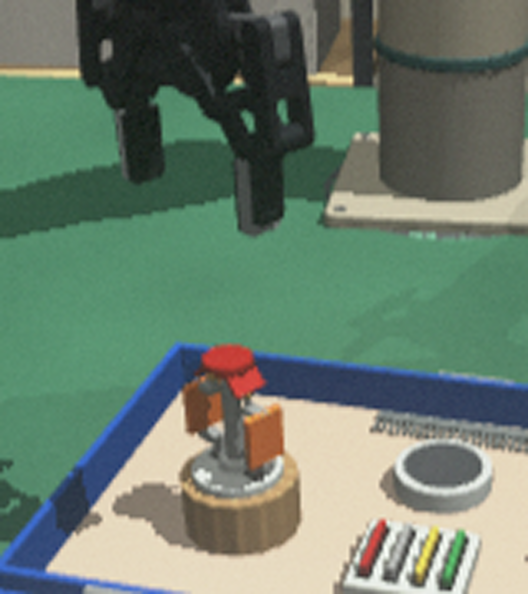

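The open fingers, at crop (140,150) and (260,200), straddle the gauge direction correctly. The comb and clips are clear. I'll descend.

Request:
apply_moves([
  [0,0,0,0.003,-0.002,0.03,0.0854],
  [0,0,0,0.003,-0.002,0.06,0.0854],
  [0,0,0,0.003,-0.002,0.085,0.0854],
  [0,0,0,0.003,-0.002,0.105,0.0854],
  [0,0,0,0.003,-0.002,0.12,0.0854],
  [0,0,0,0.003,-0.002,0.13,0.0854],
  [0,0,0,0.003,-0.002,0.1365,0.0854],
  [0,0,0,0.003,-0.002,0.1365,0.0854],
])

```text
time: 2.55
ee_pos: [0.535, -0.0769, 0.0533]
ee_rot: [-3.14, 0.0, 0.909]
ft_force: [-0.2, -0.5, 0.1]
grip_width: 0.0854
```

Run:
```python
from h import *
rel([.5353,-.0833,.053],52)
p,d=r.capture("scene");np.save("s2d.npy",d);q,e=r.capture("top");np.save("t2d.npy",e)
a=cv2.resize(p[120:240,200:300,::-1],None,fx=4,fy=4,interpolation=cv2.INTER_CUBIC)
b=cv2.resize(q[190:290,345:445,::-1],None,fx=4,fy=4,interpolation=cv2.INTER_CUBIC);b=cv2.copyMakeBorder(b,0,80,0,0,0)
cv2.imwrite("pics/s2.png",np.hstack([a,b]))
```

```text
t 2.55 ee [ 0.535  -0.0769  0.0533] [-1.7994e+02  2.0000e-02  5.2080e+01] f [-0.2 -0.5  0.1] w 0.0854
turn [-0.06  0.02  0.08] shift [-0.0049  0.0041  0.0003]
```

View pics/s2.png

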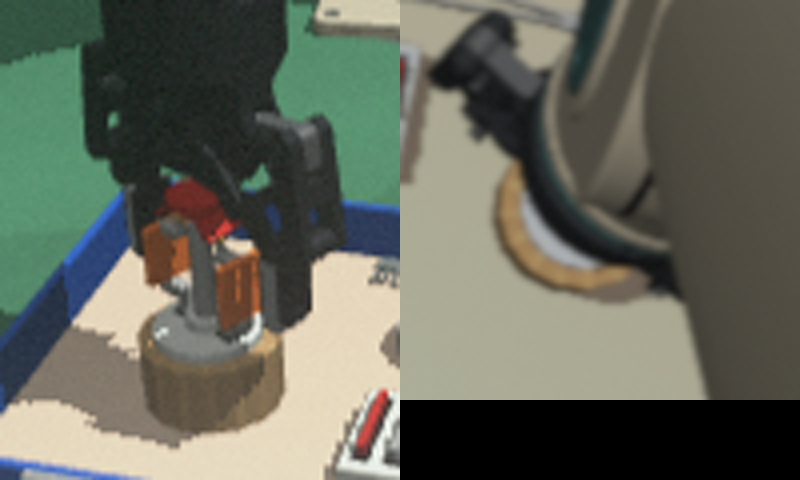

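The gauge is upright between the fingers in both views, and the arm sits about 5 mm off along the jaw axis. I'll correct that and pinch.

Request:
apply_moves([
  [0,0,0,-0.004,0.0035,0,0.0854],
  [0,0,0,-0.004,0.0035,0,0.075],
  [0,0,0,-0.004,0.0035,0,0.065],
  [0,0,0,-0.004,0.0035,0,0.06],
  [0,0,0,-0.004,0.0035,0,0.056],
  [0,0,0,-0.004,0.0035,0,0.053],
  [0,0,0,-0.004,0.0035,0,0.05],
  [0,0,0,-0.004,0.0035,0,0.05],
])

```text
time: 3.45
ee_pos: [0.5358, -0.0832, 0.0543]
ee_rot: [3.141, -0.0, 0.908]
ft_force: [-0.4, -0.9, 5.4]
grip_width: 0.05
```

Run:
```python
from h import *
rel([.5353,-.0833,.053],52)
```

```text
t 3.45 ee [ 0.5358 -0.0832  0.0543] [179.98  -0.    52.03] f [-0.4 -0.9  5.4] w 0.05
turn [ 0.02 -0.    0.03] shift [-0.0004 -0.0003  0.0013]
```

Request:
apply_moves([
  [0,0,0,0,0,0,0.048],
  [0,0,0,0,0,-0.0005,0.046],
  [0,0,0,0,0,-0.001,0.045],
  [0,0,0,0,0,-0.001,0.045],
  [0,0,0,0,0,-0.004,0.045],
  [0,0,0,0,0,-0.01,0.045],
  [0,0,0,0,0,-0.015,0.045],
  [0,0,0,0,0,-0.02,0.045],
])

```text
time: 4.25
ee_pos: [0.5357, -0.0828, 0.0742]
ee_rot: [-3.141, -0.0, 0.908]
ft_force: [-0.2, -0.1, -1.7]
grip_width: 0.0455
```

Run:
```python
from h import *
rel([.5353,-.0833,.053],52)
print(r.sense()['joint_torque'])
p,d=r.capture("scene")
a=cv2.resize(p[120:240,200:300,::-1],None,fx=4,fy=4,interpolation=cv2.INTER_CUBIC)
cv2.imwrite("pics/s3.png",a)
```

```text
t 4.25 ee [ 0.5357 -0.0828  0.0742] [-1.7999e+02 -1.0000e-02  5.2050e+01] f [-0.2 -0.1 -1.7] w 0.0455
turn [-0.01 -0.01  0.05] shift [-0.0006  0.      0.0212]
[ 6.67412113e-02 -5.20533192e+01  2.01345384e+00 -1.09902871e+01
 -6.07855400e-03 -9.87807917e-02  9.51709138e-03]
```

View pics/s3.png

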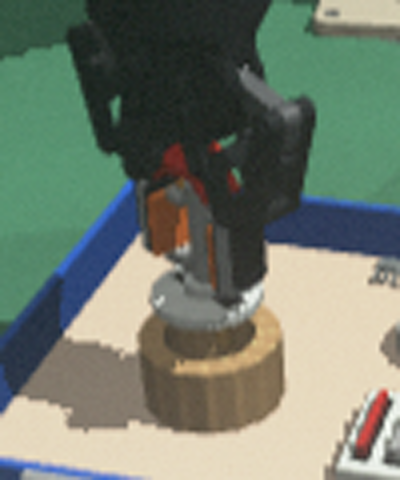

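The gauge is lifted off the stand, hanging upright, pads pinched (width 45.5 mm), with the force reading its weight. Now carry it over to the jar.

Run:
```python
from h import *
rel([.560,.1372,.110],52)
```

```text
t 4.3 ee [ 0.5362 -0.0829  0.075 ] [ 1.7994e+02 -4.0000e-02  5.2040e+01] f [-0.3 -0.6 -2.2] w 0.0451
turn [ 0.06 -0.04  0.04] shift [ 0.1882 -0.1166 -0.035 ]
```

Request:
apply_moves([
  [0,0,0,0,0,-0.018,0.045],
  [0,0,0,0.01,-0.006,-0.033,0.045],
  [0,0,0,0.037,-0.023,-0.036,0.045],
  [0,0,0,0.07,-0.043,-0.036,0.045],
  [0,0,0,0.105,-0.065,-0.036,0.045],
  [0,0,0,0.14,-0.087,-0.036,0.045],
  [0,0,0,0.17,-0.105,-0.036,0.045],
  [0,0,0,0.188,-0.1165,-0.036,0.045],
])

```text
time: 5.1
ee_pos: [0.5594, 0.1414, 0.1099]
ee_rot: [-3.141, -0.002, 0.912]
ft_force: [-0.2, -0.5, -2.2]
grip_width: 0.0453
```

Request:
apply_moves([
  [0,0,0,0,0,0,0.045],
  [0,0,0,0,0,0,0.045],
  [0,0,0,0,0,0,0.045],
  [0,0,0,0,0,0,0.045],
  [0,0,0,0,0,0,0.045],
  [0,0,0,0,0,0,0.045],
  [0,0,0,0,0,0,0.045],
  [0,0,0,0,0,0,0.045],
])

```text
time: 5.9
ee_pos: [0.5595, 0.1368, 0.1098]
ee_rot: [-3.142, -0.0, 0.908]
ft_force: [-0.4, 0.5, -2.0]
grip_width: 0.0455
```

Run:
```python
from h import *
rel([.560,.1372,.110],52)
p,d=r.capture("scene");np.save("s4d.npy",d);q,e=r.capture("top");np.save("t4d.npy",e)
cv2.imwrite("pics/s4full.png",p[:,:,::-1]);cv2.imwrite("pics/t4full.png",q[:,:,::-1])
print('pred flange px',proj("scene",np.array([.560,.1372,.0955])),'rim px',proj("scene",np.array([.5607,.1384,.052])))
a=cv2.resize(p[140:240,325:425,::-1],None,fx=5,fy=5,interpolation=cv2.INTER_CUBIC)
cv2.imwrite("pics/s4.png",a)
P=cloud("scene",d)[150:250,330:410].reshape(-1,3)
for lo,hi in((.092,.1035),(.047,.056)):
    m=(P[:,2]>lo)&(P[:,2]<hi)&(np.hypot(P[:,0]-.56,P[:,1]-.138)<.036);w=P[m];print(lo,len(w),w.min(0),w.max(0))
m=np.hypot(P[:,0]-.58,P[:,1]-.138)<.03
print(np.histogram(P[m,2],np.arange(.04,.14,.005)))
```

```text
t 5.9 ee [0.5595 0.1368 0.1098] [-180.     -0.     52.02] f [-0.4  0.5 -2. ] w 0.0455
turn [-0.   -0.    0.02] shift [ 0.0006  0.0002 -0.0002]
pred flange px [373.6170452  190.92124446] rim px [371.97357118 211.85597577]
0.092 307 [0.53812325 0.1118989  0.09356506] [0.58558988 0.16071131 0.10346269]
0.047 468 [0.5305345 0.1086725 0.047046 ] [0.59045525 0.16905496 0.05347789]
(array([ 69,  86, 198,   0,   0,   0,   1,  15,   8,   0,   6, 125, 142,
        49,  48,  45,  48,  56,  56]), array([0.04 , 0.045, 0.05 , 0.055, 0.06 , 0.065, 0.07 , 0.075, 0.08 ,
       0.085, 0.09 , 0.095, 0.1  , 0.105, 0.11 , 0.115, 0.12 , 0.125,
       0.13 , 0.135]))
```

View pics/s4.png

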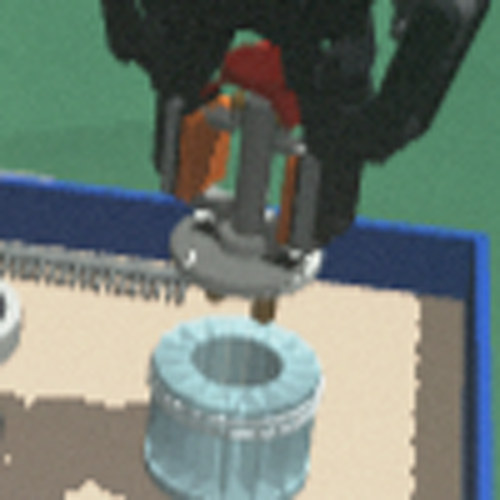

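The gauge hangs upright above the jar, with the flange near crop (245,265) and the mouth near (237,358). Next I compare the flange's lower edge and the mouth ellipse in this same view by casting rays onto their planes.

```bash
cat > meas.py <<'E'
from h import *
from scipy.optimize import least_squares
def circ(q,rad=None):
    if rad: 
        s=least_squares(lambda c:np.hypot(*(q-c).T)-rad,q.mean(0),loss='soft_l1',f_scale=.0005).x;return s,np.std(np.hypot(*(q-s).T))
    s=least_squares(lambda c:np.hypot(*(q-c[:2]).T)-c[2],[*q.mean(0),.02],loss='soft_l1',f_scale=.0005).x;return s,np.std(np.hypot(*(q-s[:2]).T)-s[2])
def mouth(im,box,z=.052,n="scene"):
    a,b,c,e=box;g=cv2.cvtColor(im[b:e,a:c],cv2.COLOR_BGR2GRAY)
    g=cv2.resize(g,None,fx=8,fy=8,interpolation=cv2.INTER_CUBIC)
    t,bw=cv2.threshold(g,0,255,cv2.THRESH_BINARY_INV+cv2.THRESH_OTSU)
    cs=max(cv2.findContours(bw,0,cv2.CHAIN_APPROX_NONE)[0],key=cv2.contourArea)[:,0]
    q=np.array([ray(n,a+(u+.5)/8-.5,b+(v+.5)/8-.5,z)[:2] for u,v in cs]);return circ(q)
def lower(im,cols,r0,r1,z,n="scene",rad=.026):
    g=cv2.GaussianBlur(cv2.cvtColor(im,cv2.COLOR_BGR2GRAY).astype(np.float32),(1,3),0.7);pts=[]
    for u in cols:
        d=np.abs(np.diff(g[r0:r1,u]));i=int(d.argmax())
        if 0<i<len(d)-1:
            y0,y1,y2=d[i-1:i+2];i+= (y0-y2)/(2*(y0-2*y1+y2)+1e-9)
        pts.append((u,r0+i+.5))
    q=np.array([ray(n,u,v,z)[:2] for u,v in pts]);return circ(q,rad),pts
E
python3 - <<'E'
from meas import *
for f in("scene0","s4full"):
    im=cv2.imread(f"pics/{f}.png");print(f,mouth(im,(360,204,384,220)))
cols=[c for c in range(361,387) if c not in(365,366,367,368,369,375,376,377,378,379,380)]
(s,e),pts=lower(im,cols,193,202,.095);print(s,e);print([(u,round(v,1)) for u,v in pts])
print(proj('scene',np.array([.5605,.1384,.052])))
E
```

```text
scene0 (array([0.56084304, 0.13857144, 0.01578812]), np.float64(0.00047583759955657496))
s4full (array([0.56084459, 0.13860592, 0.01571992]), np.float64(0.0004728150344642623))
[0.5591408 0.131677 ] 0.003593562019471091
[(361, 200.5), (362, np.float32(197.3)), (363, np.float32(196.6)), (364, np.float32(196.9)), (370, np.float32(199.1)), (371, np.float32(198.9)), (372, np.float32(199.0)), (373, np.float32(199.4)), (374, np.float32(199.5)), (381, np.float32(198.6)), (382, 193.5), (383, 193.5), (384, np.float32(194.0)), (385, np.float32(197.4)), (386, np.float32(196.7))]
[371.96808808 211.79001609]
```

Run:
```python
from meas import *
im=cv2.imread("pics/s4full.png");g=cv2.cvtColor(im,cv2.COLOR_BGR2GRAY).astype(float)
_,pts=lower(im,[362,363,364,370,371,372,373,374,381,385,386],195,202,.095)
L=[]
for v in range(186,194):
    d=np.abs(np.diff(g[v,354:366]));print(v,g[v,354:366].astype(int))
for z in(.094,.095,.096):
    q=np.array([ray("scene",u,v,z)[:2] for u,v in pts]);s,e=circ(q,.026);print(z,s,e,np.round((np.hypot(*(q-s).T)-.026)*1000,1))
```

```text
186 [ 62  61  60  61  60  96 126 132 129 116 109  89]
187 [ 60  61  61  62  62 113 130 132 131 129 134 123]
188 [ 60  66  60  61  63 113 127 131 130 131 134 136]
189 [ 61  61  64  57  64 105 130 132 135 129 134 133]
190 [ 60  61  61  60  60  88 124 131 133 208 139 133]
191 [ 84  83  64  62  58  76 101 130 134 229 142 130]
192 [143 154 164 164 114 124  87 123 178 180 136 130]
193 [149 157 166 163 138 142  96 103 144 122 129 132]
0.094 [0.55788502 0.13648578] 0.0009403945373641451 [ 2.9  0.2 -0.4  0.3 -0.6 -0.8  0.   0.3 -0.5  0.3  0.2]
0.095 [0.55937889 0.13630275] 0.0009323824746839154 [ 2.8  0.2 -0.4  0.3 -0.6 -0.8  0.   0.4 -0.4  0.3  0.2]
0.096 [0.56087268 0.13611964] 0.0009244848707834102 [ 2.8  0.1 -0.4  0.3 -0.6 -0.8  0.   0.4 -0.4  0.3  0.2]
```

Run:
```python
from meas import *
im=cv2.imread("pics/s4full.png");g=cv2.cvtColor(im,cv2.COLOR_BGR2GRAY).astype(int)
c=np.array([.560,.1372,.098]);a=np.linspace(0,6.283,400)
for z in(.095,.101):
    U=np.array([proj("scene",c*[1,1,0]+[.026*np.cos(t),.026*np.sin(t),z]) for t in a]);print('z',z,'circle u',U[:,0].min(),U[:,0].max(),'row of min/max',U[U[:,0].argmin(),1],U[U[:,0].argmax(),1],'lowest',U[U[:,1].argmax()])
print('mm/px',1000*(1/(proj("scene",c+[0,.001,0])-proj("scene",c))[0])*.001)
for v in range(188,198): print(v,g[v,383:395])
print('cols rows 172..186: stem'); 
for v in(168,172,176,180): print(v,g[v,366:384])
print('pred axis u',[proj("scene",np.array([.560,.1372,z]))[0] for z in(.105,.12)])
# depth left/right edges of flange
```

```text
z 0.095 circle u 358.32710311718745 388.9677458631134 row of min/max 190.2405624346477 192.68055488347196 lowest [375.89152859 199.68129432]
z 0.101 circle u 358.5876184357277 389.38156949899223 row of min/max 187.28047441431664 189.70902165806368 lowest [376.25064499 196.66160474]
mm/px 1.6958865794664926
188 [66 78 80 78 72 64 49 46 59 58 60 59]
189 [75 76 79 79 77 74 64 54 57 57 58 60]
190 [155 161 103  80 133 196 117  67  57  61  60  57]
191 [120 125  93 195 212 231 117  68  61  56  57  59]
192 [ 46  68 112 177 230 219  95  58  58  60  61  62]
193 [ 71 112 131 201 222 166  79  58  59  63  61  59]
194 [116 129 131 211 181 116  63  60  64  59  63  58]
195 [142 182 151 169 156  86  59  60  61  60  59  61]
196 [144 169 151 158 171 180 149 146 114 114  83  82]
197 [144 150 170 200 204 217 204 203 192 193 186 185]
cols rows 172..186: stem
168 [ 67  71  94 106 109 121 120  72  72  76  79  81  76  71  82  86  93  94]
172 [ 72 107 106 103 110 119 101  70  72  75  80  78  75  98 117 119  85  90]
176 [105 119 117 117 117 119  76  71  75  80  80  78  78 118 118  96  75  68]
180 [ 76  82  86  95  89  77  68  76  79  81  83  82 102 119 120  83  75  59]
pred axis u [np.float64(374.15132441241764), np.float64(375.0121068580174)]
```

In the scene view the flange is at about (.5596,.1370) and the mouth at (.5608,.1386), with a fitted radius of 15.8 mm that matches the 16 mm given. Combining this with the top view, I shift about +1.2 mm in x and y. Then I descend in small stages, watching the force.

Request:
apply_moves([
  [0,0,0,0.0017,0.0002,0.005,0.045],
  [0,0,0,0.0017,0.0002,0.01,0.045],
  [0,0,0,0.0017,0.0002,0.015,0.045],
  [0,0,0,0.0017,0.0002,0.018,0.045],
  [0,0,0,0.0017,0.0002,0.02,0.045],
  [0,0,0,0.0017,0.0002,0.0215,0.045],
  [0,0,0,0.0017,0.0002,0.0225,0.045],
  [0,0,0,0.0017,0.0002,0.023,0.045],
])

```text
time: 6.8
ee_pos: [0.5607, 0.1381, 0.0868]
ee_rot: [3.142, -0.0, 0.908]
ft_force: [-0.8, -0.5, -2.0]
grip_width: 0.0455
```

Request:
apply_moves([
  [0,0,0,0,0,0.0005,0.045],
  [0,0,0,0,0,0.001,0.045],
  [0,0,0,0,0,0.001,0.045],
  [0,0,0,0,0,0.0015,0.045],
  [0,0,0,0,0,0.0015,0.045],
  [0,0,0,0,0,0.002,0.045],
  [0,0,0,0,0,0.002,0.045],
  [0,0,0,0,0,0.002,0.045],
])

```text
time: 7.6
ee_pos: [0.5607, 0.1381, 0.0848]
ee_rot: [-3.142, 0.0, 0.908]
ft_force: [-0.8, 0.3, -1.9]
grip_width: 0.0453
```

No contact, and the tips should be about 4 mm inside the mouth. Continue.

Request:
apply_moves([
  [0,0,0,0,0,0.002,0.045],
  [0,0,0,0,0,0.004,0.045],
  [0,0,0,0,0,0.006,0.045],
  [0,0,0,0,0,0.008,0.045],
  [0,0,0,0,0,0.01,0.045],
  [0,0,0,0,0,0.012,0.045],
  [0,0,0,0,0,0.0135,0.045],
  [0,0,0,0,0,0.0145,0.045],
])

```text
time: 8.4
ee_pos: [0.5606, 0.1382, 0.0701]
ee_rot: [-3.141, 0.0, 0.908]
ft_force: [0.9, 0.0, -1.3]
grip_width: 0.045
```

Request:
apply_moves([
  [0,0,0,0,0,0.0003,0.045],
  [0,0,0,0,0,0.0006,0.045],
  [0,0,0,0,0,0.0009,0.045],
  [0,0,0,0,0,0.0012,0.045],
  [0,0,0,0,0,0.0015,0.045],
  [0,0,0,0,0,0.0018,0.045],
  [0,0,0,0,0,0.002,0.045],
  [0,0,0,0,0,0.002,0.045],
])

```text
time: 9.2
ee_pos: [0.5607, 0.1381, 0.0683]
ee_rot: [-3.142, 0.0, 0.908]
ft_force: [0.3, 0.4, -2.0]
grip_width: 0.0453
```

Request:
apply_moves([
  [0,0,0,0,0,0.0003,0.045],
  [0,0,0,0,0,0.0005,0.045],
  [0,0,0,0,0,0.0007,0.045],
  [0,0,0,0,0,0.0009,0.045],
  [0,0,0,0,0,0.001,0.045],
  [0,0,0,0,0,0.0012,0.045],
  [0,0,0,0,0,0.0012,0.045],
  [0,0,0,0,0,0.0012,0.045],
])

```text
time: 10.0
ee_pos: [0.5607, 0.1382, 0.0671]
ee_rot: [-3.142, -0.0, 0.908]
ft_force: [-1.1, 0.3, -1.8]
grip_width: 0.0451
```

Request:
apply_moves([
  [0,0,0,0,0,0.0002,0.045],
  [0,0,0,0,0,0.0004,0.045],
  [0,0,0,0,0,0.0005,0.045],
  [0,0,0,0,0,0.0006,0.045],
  [0,0,0,0,0,0.0006,0.045],
  [0,0,0,0,0,0.0007,0.045],
  [0,0,0,0,0,0.0007,0.045],
  [0,0,0,0,0,0.0007,0.045],
])

```text
time: 10.8
ee_pos: [0.5608, 0.1381, 0.0669]
ee_rot: [3.142, -0.0, 0.908]
ft_force: [-2.5, -0.3, 5.6]
grip_width: 0.0451
```

Seated: contact force at TCP z 0.0669, against a predicted 0.0668. Let go slowly.

Request:
apply_moves([
  [0,0,0,0,0,0,0.0465],
  [0,0,0,0,0,0,0.048],
  [0,0,0,0,0,0,0.0495],
  [0,0,0,0,0,0,0.051],
  [0,0,0,0,0,0,0.053],
  [0,0,0,0,0,0,0.056],
  [0,0,0,0,0,0,0.06],
  [0,0,0,0,0,0,0.066],
])

```text
time: 11.6
ee_pos: [0.5608, 0.1382, 0.0664]
ee_rot: [3.142, -0.0, 0.908]
ft_force: [0.7, 0.5, -0.2]
grip_width: 0.0652
```

Run:
```python
from meas import *
rel([.5607,.1381,.155],52)
p,d=r.capture("scene");cv2.imwrite("pics/s5full.png",p[:,:,::-1])
cv2.imwrite("pics/s5.png",cv2.resize(p[150:250,325:425,::-1],None,fx=5,fy=5,interpolation=cv2.INTER_CUBIC))
```

```text
t 11.6 ee [0.5608 0.1382 0.0664] [ 1.800e+02 -1.000e-02  5.204e+01] f [ 0.7  0.5 -0.2] w 0.0652
turn [ 0.   -0.01  0.04] shift [-0.0001 -0.     -0.0886]
```

View pics/s5.png

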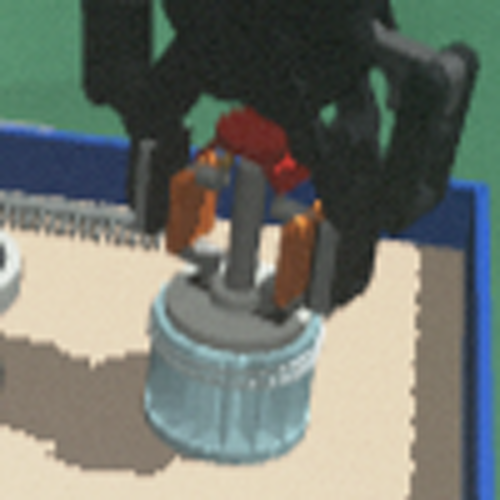

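The flange is flush on the rim, the gauge stands upright, and the pads are clear of the fingers. Open fully, rise, shut the fingers, and come down onto the cap.

Request:
apply_moves([
  [0,0,0,0,0,0,0.075],
  [0,0,0,0,0,0,0.0854],
  [0,0,0,0,0,0,0.0854],
  [0,0,0,0,0,-0.02,0.0854],
  [0,0,0,0,0,-0.045,0.0854],
  [0,0,0,0,0,-0.07,0.0854],
  [0,0,0,0,0,-0.085,0.0854],
  [0,0,0,0,0,-0.09,0.0854],
])

```text
time: 12.45
ee_pos: [0.5617, 0.1383, 0.1582]
ee_rot: [3.14, -0.003, 0.908]
ft_force: [-0.4, 0.2, 0.4]
grip_width: 0.0857
```

Request:
apply_moves([
  [0,0,0,0,0,0,0.06],
  [0,0,0,0,0,0,0.03],
  [0,0,0,0,0,0,0],
  [0,0,0,0,0,0,0],
  [0,0,0,0,0,0,0],
  [0,0,0,0,0,0,0],
  [0,0,0,0,0,0,0],
  [0,0,0,0,0,0,0],
])

```text
time: 13.25
ee_pos: [0.5607, 0.1381, 0.1564]
ee_rot: [-3.142, 0.0, 0.908]
ft_force: [-1.0, -0.7, -0.3]
grip_width: 0.0
```

Run:
```python
from meas import *
rel([.5607,.1381,.129],52)
p,d=r.capture("scene")
cv2.imwrite("pics/s6.png",cv2.resize(p[130:230,325:425,::-1],None,fx=5,fy=5,interpolation=cv2.INTER_CUBIC))
```

```text
t 13.25 ee [0.5607 0.1381 0.1564] [-180.      0.     52.03] f [-1.  -0.7 -0.3] w 0.0
turn [-0.    0.    0.03] shift [-0.      0.      0.0274]
```

View pics/s6.png

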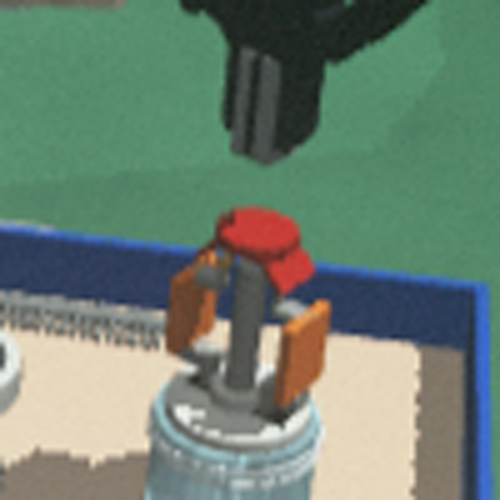

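The gauge stands upright in the jar and the shut fingers are centred over the red cap. Come down and press in increments.

Request:
apply_moves([
  [0,0,0,0,0,0.007,0],
  [0,0,0,0,0,0.015,0],
  [0,0,0,0,0,0.021,0],
  [0,0,0,0,0,0.025,0],
  [0,0,0,0,0,0.027,0],
  [0,0,0,0,0,0.027,0],
  [0,0,0,0,0,0.028,0],
  [0,0,0,0,0,0.028,0],
])

```text
time: 14.1
ee_pos: [0.5608, 0.1381, 0.1285]
ee_rot: [3.141, -0.0, 0.908]
ft_force: [0.5, -0.8, -0.8]
grip_width: -0.0002
```

Request:
apply_moves([
  [0,0,0,0,0,0.0003,0],
  [0,0,0,0,0,0.0006,0],
  [0,0,0,0,0,0.0009,0],
  [0,0,0,0,0,0.0012,0],
  [0,0,0,0,0,0.0015,0],
  [0,0,0,0,0,0.0018,0],
  [0,0,0,0,0,0.002,0],
  [0,0,0,0,0,0.002,0],
])

```text
time: 14.9
ee_pos: [0.5609, 0.1381, 0.1274]
ee_rot: [3.141, -0.001, 0.908]
ft_force: [-1.8, -0.0, 8.2]
grip_width: 0.0001
```

Request:
apply_moves([
  [0,0,0,0,0,0.0004,0],
  [0,0,0,0,0,0.0008,0],
  [0,0,0,0,0,0.0012,0],
  [0,0,0,0,0,0.0016,0],
  [0,0,0,0,0,0.002,0],
  [0,0,0,0,0,0.0024,0],
  [0,0,0,0,0,0.0027,0],
  [0,0,0,0,0,0.003,0],
])

```text
time: 15.7
ee_pos: [0.561, 0.138, 0.1244]
ee_rot: [3.141, -0.001, 0.908]
ft_force: [-1.6, -0.3, 8.0]
grip_width: -0.0002
```

Request:
apply_moves([
  [0,0,0,0,0,0.0002,0],
  [0,0,0,0,0,0.0004,0],
  [0,0,0,0,0,0.0006,0],
  [0,0,0,0,0,0.0008,0],
  [0,0,0,0,0,0.001,0],
  [0,0,0,0,0,0.001,0],
  [0,0,0,0,0,0.001,0],
  [0,0,0,0,0,0.001,0],
])

```text
time: 16.5
ee_pos: [0.561, 0.1381, 0.1238]
ee_rot: [3.141, -0.001, 0.908]
ft_force: [-2.9, -0.8, 11.3]
grip_width: -0.0005
```

Request:
apply_moves([
  [0,0,0,0,0,0.0002,0],
  [0,0,0,0,0,0.0004,0],
  [0,0,0,0,0,0.0006,0],
  [0,0,0,0,0,0.0008,0],
  [0,0,0,0,0,0.0008,0],
  [0,0,0,0,0,0.0008,0],
  [0,0,0,0,0,0.0008,0],
  [0,0,0,0,0,0.0008,0],
])

```text
time: 17.3
ee_pos: [0.561, 0.138, 0.1234]
ee_rot: [3.141, -0.001, 0.908]
ft_force: [-3.1, -1.2, 13.6]
grip_width: 0.0006
```

Run:
```python
from h import *
rel([.5607,.1381,.129],52)
```

```text
t 17.3 ee [0.561  0.138  0.1234] [ 1.7997e+02 -6.0000e-02  5.2020e+01] f [-3.1 -1.2 13.6] w 0.0006
turn [ 0.03 -0.06  0.02] shift [-0.0001 -0.0003 -0.0056]
```

Request:
apply_moves([
  [0,0,0,0,0,0.0002,0],
  [0,0,0,0,0,0.0004,0],
  [0,0,0,0,0,0.0004,0],
  [0,0,0,0,0,0.0004,0],
  [0,0,0,0,0,0.0004,0],
  [0,0,0,0,0,0.0004,0],
  [0,0,0,0,0,0.0004,0],
  [0,0,0,0,0,0.0004,0],
])

```text
time: 18.1
ee_pos: [0.5611, 0.1381, 0.1233]
ee_rot: [3.141, -0.001, 0.908]
ft_force: [-4.0, -1.3, 16.4]
grip_width: -0.0006
```

Request:
apply_moves([
  [0,0,0,0,0,-0.002,0],
  [0,0,0,0,0,-0.004,0],
  [0,0,0,0,0,-0.01,0],
  [0,0,0,0,0,-0.02,0],
  [0,0,0,0,0,-0.032,0.02],
  [0,0,0,0,0,-0.036,0.05],
  [0,0,0,0,0,-0.036,0.0854],
  [0,0,0,0,0,-0.036,0.0854],
])

```text
time: 18.9
ee_pos: [0.5606, 0.1382, 0.1573]
ee_rot: [-3.142, -0.0, 0.908]
ft_force: [0.8, 0.3, -0.6]
grip_width: 0.0579
```

Run:
```python
from meas import *
rel([.5607,.1381,.0665],52)
p,d=r.capture("scene");cv2.imwrite("pics/s7full.png",p[:,:,::-1])
P=cloud("scene",d)
h=cv2.cvtColor(np.ascontiguousarray(p[:,:,::-1]),cv2.COLOR_BGR2HSV)
m=((h[...,0]<5)|(h[...,0]>174))&(h[...,1]>180)&(h[...,2]>90)&(np.hypot(P[...,0]-.56,P[...,1]-.138)<.02)&(P[...,2]>.1)
q=P[m];q=q[q[:,2]>np.percentile(q[:,2],90)-.006];print(len(q),q.mean(0),np.median(q[:,2]))
```

```text
t 18.9 ee [0.5606 0.1382 0.1573] [-180.     -0.     52.04] f [ 0.8  0.3 -0.6] w 0.0579
turn [-0.   -0.    0.04] shift [-0.      0.0001  0.0908]
48 [0.55860979 0.1393269  0.12279179] 0.12279298224488036
```

The lock was pushed to about 16 N, and the cap top now sits about 71.2 mm above the origin. Go down open around the pads.

Request:
apply_moves([
  [0,0,0,0,0,0,0.0854],
  [0,0,0,0,0,0.002,0.0854],
  [0,0,0,0,0,0.02,0.0854],
  [0,0,0,0,0,0.04,0.0854],
  [0,0,0,0,0,0.06,0.0854],
  [0,0,0,0,0,0.077,0.0854],
  [0,0,0,0,0,0.086,0.0854],
  [0,0,0,0,0,0.09,0.0854],
])

```text
time: 19.75
ee_pos: [0.5601, 0.138, 0.0661]
ee_rot: [-3.141, 0.001, 0.908]
ft_force: [0.7, 0.2, -0.3]
grip_width: 0.0854
```

Request:
apply_moves([
  [0,0,0,0,0,0,0.075],
  [0,0,0,0,0,0,0.065],
  [0,0,0,0,0,0,0.06],
  [0,0,0,0,0,0,0.055],
  [0,0,0,0,0,0,0.052],
  [0,0,0,0,0,-0.0003,0.05],
  [0,0,0,0,0,-0.0006,0.048],
  [0,0,0,0,0,-0.001,0.0465],
])

```text
time: 20.55
ee_pos: [0.5607, 0.1379, 0.0684]
ee_rot: [3.141, 0.0, 0.908]
ft_force: [-0.3, -0.8, 1.1]
grip_width: 0.0462
```

Request:
apply_moves([
  [0,0,0,0,0,-0.0005,0.0455],
  [0,0,0,0,0,-0.001,0.045],
  [0,0,0,0,0,-0.001,0.045],
  [0,0,0,0,0,-0.0015,0.045],
  [0,0,0,0,0,-0.002,0.045],
  [0,0,0,0,0,-0.003,0.045],
  [0,0,0,0,0,-0.004,0.045],
  [0,0,0,0,0,-0.005,0.045],
])

```text
time: 21.35
ee_pos: [0.5607, 0.1382, 0.0733]
ee_rot: [-3.142, -0.0, 0.908]
ft_force: [-0.5, -0.9, -1.6]
grip_width: 0.0448
```

The gauge is gripped and lifting. Raise it and carry it back over the stand.

Request:
apply_moves([
  [0,0,0,0,0,-0.01,0.045],
  [0,0,0,0,0,-0.025,0.045],
  [0,0,0,0,0,-0.038,0.045],
  [0,0,0,-0.02,0.012,-0.04,0.045],
  [0,0,0,-0.05,0.031,-0.04,0.045],
  [0,0,0,-0.085,0.052,-0.04,0.045],
  [0,0,0,-0.12,0.073,-0.04,0.045],
  [0,0,0,-0.15,0.092,-0.04,0.045],
])

```text
time: 22.15
ee_pos: [0.5407, -0.0391, 0.1142]
ee_rot: [3.14, 0.0, 0.907]
ft_force: [-0.2, 0.2, -1.6]
grip_width: 0.0458
```

Request:
apply_moves([
  [0,0,0,-0.02,0.012,0,0.045],
  [0,0,0,-0.035,0.021,0,0.045],
  [0,0,0,-0.0397,0.0243,0,0.045],
  [0,0,0,-0.0397,0.0243,0,0.045],
  [0,0,0,-0.0397,0.0243,0,0.045],
  [0,0,0,-0.0397,0.0243,0,0.045],
  [0,0,0,-0.0397,0.0243,0,0.045],
  [0,0,0,-0.0397,0.0243,0,0.045],
])

```text
time: 22.95
ee_pos: [0.5358, -0.0821, 0.1131]
ee_rot: [-3.141, -0.0, 0.909]
ft_force: [-0.4, 1.1, -3.1]
grip_width: 0.0456
```

Run:
```python
from meas import *
rel([.5357,-.083,.06],52)
p,d=r.capture("scene");cv2.imwrite("pics/s8full.png",p[:,:,::-1])
cv2.imwrite("pics/s8.png",cv2.resize(p[120:240,200:300,::-1],None,fx=4,fy=4,interpolation=cv2.INTER_CUBIC))
```

```text
t 22.95 ee [ 0.5358 -0.0821  0.1131] [-1.7998e+02 -1.0000e-02  5.2110e+01] f [-0.4  1.1 -3.1] w 0.0456
turn [-0.02 -0.01  0.11] shift [-0.0007  0.0005  0.0531]
```

View pics/s8.png

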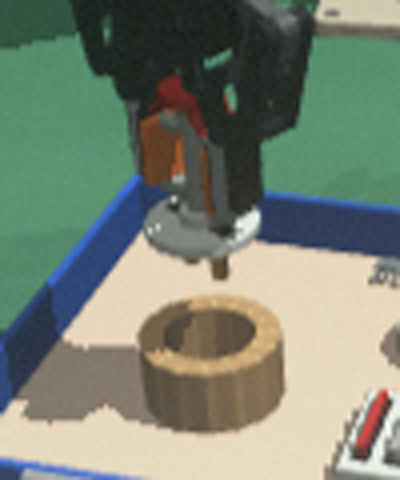

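The gauge hangs upright over the stand, whose hole is at crop (210,333).

Run:
```python
from meas import *
im=cv2.imread("pics/s8full.png");print(mouth(im,(238,194,268,212),.040))
P=cloud("scene",r.capture("scene")[1])[185:235,230:275].reshape(-1,3)
q=P[(P[:,2]>.036)&(P[:,2]<.044)&(np.hypot(P[:,0]-.535,P[:,1]+.083)<.045)];print(q.min(0),q.max(0),(q.min(0)+q.max(0))/2)
```

```text
(array([ 0.5341971 , -0.08610662,  0.02382032]), np.float64(0.002687949498383967))
[ 0.49961468 -0.11633435  0.03601514] [ 0.56844148 -0.0496149   0.04173384] [ 0.53402808 -0.08297462  0.03887449]
```

Request:
apply_moves([
  [0,0,0,0,0,0.008,0.045],
  [0,0,0,0,0,0.016,0.045],
  [0,0,0,0,0,0.024,0.045],
  [0,0,0,0,0,0.03,0.045],
  [0,0,0,0,0,0.036,0.045],
  [0,0,0,0,0,0.041,0.045],
  [0,0,0,0,0,0.045,0.045],
  [0,0,0,0,0,0.048,0.045],
])

```text
time: 23.85
ee_pos: [0.5357, -0.083, 0.0648]
ee_rot: [-3.141, 0.0, 0.908]
ft_force: [0.0, -0.0, -2.0]
grip_width: 0.0453
```

Request:
apply_moves([
  [0,0,0,0,0,0.001,0.045],
  [0,0,0,0,0,0.002,0.045],
  [0,0,0,0,0,0.003,0.045],
  [0,0,0,0,0,0.004,0.045],
  [0,0,0,0,0,0.005,0.045],
  [0,0,0,0,0,0.006,0.045],
  [0,0,0,0,0,0.007,0.045],
  [0,0,0,0,0,0.0075,0.045],
])

```text
time: 24.65
ee_pos: [0.5357, -0.083, 0.0576]
ee_rot: [-3.141, 0.0, 0.908]
ft_force: [0.4, 0.4, -1.4]
grip_width: 0.0453
```

Request:
apply_moves([
  [0,0,0,0,0,0.0003,0.045],
  [0,0,0,0,0,0.0006,0.045],
  [0,0,0,0,0,0.0009,0.045],
  [0,0,0,0,0,0.0012,0.045],
  [0,0,0,0,0,0.0015,0.045],
  [0,0,0,0,0,0.0018,0.045],
  [0,0,0,0,0,0.0018,0.045],
  [0,0,0,0,0,0.0018,0.045],
])

```text
time: 25.45
ee_pos: [0.5357, -0.083, 0.0567]
ee_rot: [3.141, -0.0, 0.908]
ft_force: [-1.9, 0.1, 6.7]
grip_width: 0.0451
```

Seated at TCP z 0.0567, against a predicted 0.0564. Release slowly, open, and rise.

Request:
apply_moves([
  [0,0,0,0,0,0,0.0465],
  [0,0,0,0,0,0,0.048],
  [0,0,0,0,0,0,0.0495],
  [0,0,0,0,0,0,0.051],
  [0,0,0,0,0,0,0.054],
  [0,0,0,0,0,0,0.062],
  [0,0,0,0,0,0,0.075],
  [0,0,0,0,0,0,0.0854],
])

```text
time: 26.25
ee_pos: [0.5357, -0.083, 0.0559]
ee_rot: [-3.142, 0.0, 0.908]
ft_force: [1.0, -0.5, -0.1]
grip_width: 0.0851
```

Request:
apply_moves([
  [0,0,0,0,0,0,0.0854],
  [0,0,0,0,0,0,0.0854],
  [0,0,0,0,0,-0.02,0.0854],
  [0,0,0,0,0,-0.05,0.0854],
  [0,0,0,0,0,-0.09,0.0854],
  [0,0,0,0,0,-0.13,0.0854],
  [0,0,0,0,0,-0.155,0.0854],
  [0,0,0,0,0,-0.16,0.0854],
])

```text
time: 27.05
ee_pos: [0.5376, -0.0833, 0.2192]
ee_rot: [3.136, -0.003, 0.908]
ft_force: [-0.1, -0.1, -0.0]
grip_width: 0.085
```

Request:
apply_moves([
  [0,0,0,0.03,-0.03,0,0.0854],
  [0,0,0,0.06,-0.06,0,0.0854],
  [0,0,0,0.09,-0.09,0,0.0854],
  [0,0,0,0.12,-0.11,0,0.0854],
  [0,0,0,0.15,-0.13,0,0.0854],
  [0,0,0,0.17,-0.14,0,0.0854],
  [0,0,0,0.17,-0.14,0,0.0854],
  [0,0,0,0.17,-0.14,0,0.0854],
])

```text
time: 27.85
ee_pos: [0.5292, 0.137, 0.2148]
ee_rot: [-3.141, 0.002, 0.909]
ft_force: [0.1, 0.4, 0.0]
grip_width: 0.085
```

Run:
```python
from meas import *
rel([.5357,-.083,.06],52)
for n in("scene","top"):
    p,d=r.capture(n);P=cloud(n,d);cv2.imwrite(f"pics/{n}9full.png",p[:,:,::-1])
    h=cv2.cvtColor(np.ascontiguousarray(p[:,:,::-1]),cv2.COLOR_BGR2HSV)
    m=((h[...,0]<5)|(h[...,0]>174))&(h[...,1]>180)&(h[...,2]>90)&(np.hypot(P[...,0]-.535,P[...,1]+.083)<.03)&(P[...,2]>.08)
    q=P[m];q=q[q[:,2]>np.percentile(q[:,2],90)-.006];print(n,len(q),q.mean(0),q.min(0),q.max(0))
    if n=="scene":a=cv2.resize(p[150:240,220:310,::-1],None,fx=4.4,fy=4.4,interpolation=cv2.INTER_CUBIC)
    else:b=cv2.resize(p[190:290,350:450,::-1],a.shape[1::-1],interpolation=cv2.INTER_CUBIC)
cv2.imwrite("pics/s9.png",np.hstack([a,b]))
```

```text
t 27.85 ee [0.5292 0.137  0.2148] [-1.7995e+02  1.2000e-01  5.2090e+01] f [0.1 0.4 0. ] w 0.085
turn [-0.05  0.12  0.09] shift [-0.1692  0.1405  0.1551]
scene 59 [ 0.53862198 -0.08149979  0.11085513] [ 0.52949732 -0.09284296  0.10955238] [ 0.54725805 -0.06950544  0.11222215]
top 236 [ 0.53444318 -0.08386345  0.11193433] [ 0.52235868 -0.09734234  0.10898842] [ 0.54652267 -0.07062539  0.11451827]
```

View pics/s9.png

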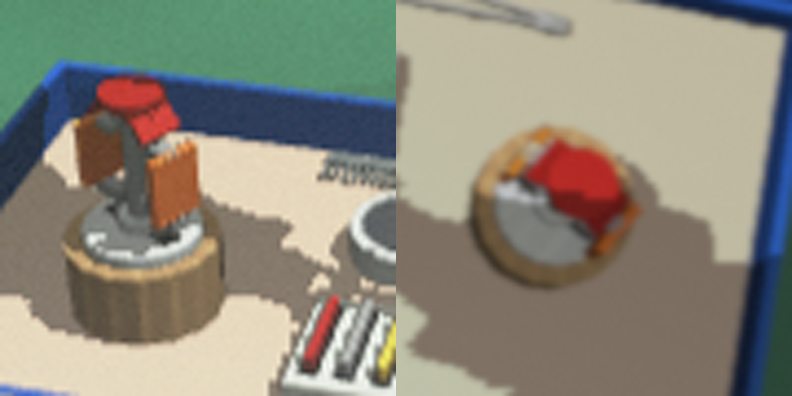

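The gauge stands upright and flush on the stand, within about 1 mm of its starting spot (about 2.5 mm in the scene view). The cap is about 4.3 mm lower than at the start, and the hand is clear. I'll hand in.

```bash
python3 -c "
from cell import r
print(r.sign_off())"
```

```text
the job is handed in; nothing more can be done
None
```

I measured the jar mouth with the gauge, locked the size, and stood the gauge back on its stand. I handed the job in at about 28 s; no verdict was reported.

- **Insertion:** I pinched the gauge, lifted it, and lowered it into the mouth. The flange touched the rim at TCP z 0.0669, against 0.0668 predicted. The force rose by about 7.5 N on contact, well under the jar's 40 N limit.
- **Locking:** I let go so the tips could spring out, then pushed the cap with shut fingers. It began to firm at about 11 N and I stopped at 16.4 N, then took the hand off.
- **Return:** I took the gauge by its pads, carried it back, and it seated on the stand at TCP z 0.0567, against 0.0564 predicted. Then I let go and moved the arm clear.

**Last checks:**
- **Gauge:** The last pictures show it upright and flush on the stand. The cap centre is within about 1 mm of its start in the top view and about 2.5 mm in the scene view.
- **Lock cap:** Its top is about 4.3 mm lower than at the start, so about 71 to 72 mm above the origin against the 72.2 mm limit.
- **Other objects:** I never went near the comb, jar cap or tweezer, and the parts of them in the final crops show no sign of being moved. I did not measure their positions.

**Not confirmed:**
- **Camera disagreement:** The two cameras differ by 2–4 mm in absolute position. I relied on relative positions and contact forces instead.
- **Jaw size:** I could not measure the locked size directly. I infer it from the lock force and the cap's travel.

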